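# Kit one power supply: each part into its fitting nest, strays left

### The arm

A 7-joint arm with a two-finger parallel gripper is mounted at the origin on the work surface; the furniture and walls round the work are solid. World frame = base frame: x ahead of the robot, y to its left, z up, the work surface at z = 0. Lengths are in m, angles in degrees, forces in N, time in s.
With the tool pointing down it reaches from about 0.35 to 0.9 m from the base axis. Payload 19.9 kg.
Tool frame: the origin (TCP) lies at the very end of the fingers, on their centre line; the grasp point (between the pads) lies 19 mm behind it (arm.grasp_offset is the distance from the TCP to the grasp point, in m); z points along the fingers, y is the line along which they close (so a half turn about z gives the same grasp; the last joint's range is limited). The gripper opens to 94 mm and grips with 3 to 60 N. Pads are 16 mm wide; open, the fingers measure 119 mm over their backs; the gripper's body (75 mm by 177 mm) begins 78 mm behind the grasp point.
Start: joints at [69.013, 23.915, -0.59, 92.452, 0.269, 63.638, -3.037], TCP at [0.199, -0.592, 0.205] pointing down, gripper open.
Joint ranges: [-161.28, 161.28], [-22.2, 115.67], [-73.04, 71.86], [3.21, 147.25], [-68.34, 248.33], [10.77, 114.83], [-161.83, 161.83]. Speed limits (degrees/s): [108.29, 108.29, 136.94, 136.94, 172.46, 172.46, 172.46].

### API

Orientations are given as [roll, pitch, yaw] about the fixed x, y, z axes, in that order (R = Rz(yaw) Ry(pitch) Rx(roll)).
In Python, from bench import arm gives the robot as it stands.
- The arm moves only by the tool drive_tool, never from a script. Its argument "plan" is a list of rows, each a list of 3 entries, a list of its own where there are three numbers: the shift along the tool's x, y, z in units of 0.5 m (1.0 is 0.5 m), then the turn, a rotation vector about the tool's x, y, z in units of 90 degrees (1.0 is 90 degrees), then the opening, from 0 (shut) to 1 (fully open). In form: [[[x, y, z], [wx, wy, wz], grip], ...]. A call has 1 to 8 rows; each row shifts and turns the commanded pose from where the row before left it, along the tool's axes as they then stand; what a row does not reach is not made up. A row lasts 1/12 s, in which the tool goes at most 41.7 mm and 7.16 degrees, less where a joint would pass 70% of its speed; a pose out of reach is approached as far as the arm can. A call with a number of a shift or a turn outside -1 to 1 is refused whole. A call with a gripper value outside its range is refused whole. The fingers move at their own pace and stop on an object; "grip_force" is the grip in N (left out, the last holds). Time passes only in rows, so rows that do not move let the fingers close. It gives the time, the measured TCP pose, the force, the opening and the grip force at its end, in the units of the state.
- arm.get_obs(): the state, without advancing time (a new reading comes with each control period).
- arm.grab_frame(name): name is "scene" or "top" or "wrist"; returns the picture (384x512x3 uint8, red, green, blue); there is no depth.
- arm.camera_info(name): a dict with "mtx" (3x3 intrinsics, pixels), "R" (3x3) and "t" (3): a world point X has camera coordinates R X + t. Camera axes: x right, y down, z forward; pixel columns grow to the right and rows downward; lengths in m; the calibration is good to about 2 mm. A picture is of the moment at which its call begins: read the wrist's pose just before it. camera_info takes no time and is no camera call; for the wrist camera it gives the pose at the moment of the call.
- arm.close_job(): hands the job in; it is judged then, once.
The state is a dict: "time_s": time; "joint_pos": joint angles; "qd": joint speeds; "joint_torque": joint torques, N m; "ee_pos": TCP position; "orientation": TCP orientation; "contact_force": force on the tool from outside, world axes, zero at the start; "ft_torque": the same for the moment, N m; "opening": finger opening in m; "grasp_force": force on a finger pad.
Only numpy, scipy, OpenCV 4.12 (cv2) and the standard library are available. Lean on these libraries where they do the work, as an engineer would, in place of code of your own. Each camera call takes 0.05 s, during which the arm holds its last target. There are 200 camera calls.

### The job

Make up the kit for one power supply: set the transformer, the finned heat sink, the middle-sized capacitor and the small capacitor into the tray, each upright and fully down in the foam nest cut to its shape and size. The thickest capacitor and the battery cell do not belong to the kit: leave them standing where they are.

Things in the scene. Friction and masses are not known exactly. Their poses are not given: they have to be found in the camera images.
- transformer_mid (a point): Small ferrite transformer, black core and base with a yellow-orange winding bulging out at two sides; 30 (x) x 40 (y) x 28 mm high, stands on the bench on its base; 0.04 kg. Site at its centre, 14 mm above its underside; z up, y along the 40 mm length over the winding. The core's flat black flanks, 28 mm apart across x, reach from 8 to 23 mm above its underside; the winding (12 mm wide in x) is 40 mm over y and reaches 28 mm.
- heatsink_mid (a point): Bare aluminium heat sink, a straight comb of upright fins; 18 (x) x 50 (y) x 25 mm high; 0.045 kg. Site at its centre, 12.5 mm above its underside; z up, y along its 50 mm length. Grasp it across its 18 mm width.
- cap_large_mid (a point): The middle-sized of the three capacitors: black upright can with a pale stripe, 25 mm diameter, 40 mm high; 0.02 kg. Belongs to the kit. Site on its axis, 20 mm above its underside; z up.
- cap_small_mid (a point): The smallest capacitor: dark blue upright can with a pale stripe, 18 mm diameter, 32 mm high; 0.02 kg. Belongs to the kit. Site on its axis, 16 mm above its underside; z up.
- cap_wide_mid (a point): The thickest capacitor: black upright can with a pale stripe, 35 mm diameter, 40 mm high; too thick for every nest, does not belong to the kit. Site on its axis, 20 mm above its underside; z up.
- cell_mid (a point): AA battery cell standing on end, black with a gold upper part, 14 mm diameter, 50 mm high; does not belong to the kit. Site on its axis, 25 mm above its underside; z up.
- nest_transformer_floor (a point): Nest of the transformer: oblong pocket 37 mm (x) x 47 mm (y) in one of the four dark foam inserts (65 x 78 mm) lying two by two, 66 and 79 mm apart, in a fixed grey tray (rim 23 mm high). Site at the centre of the pocket's floor, 7 mm above the bench; x, y along the insert's short and long sides, z up. Pocket 12 mm deep, rim 19 mm above the bench; its upper 8 mm flare outwards by 4.5 mm all round.
- nest_heatsink_floor (a point): Nest of the heat sink: narrow oblong pocket 25 mm (x) x 57 mm (y) in another insert of the tray. Site at the centre of the pocket's floor, 7 mm above the bench; x, y along the insert's short and long sides, z up. Pocket 12 mm deep, rim 19 mm above the bench; its upper 8 mm flare outwards by 4.5 mm all round.
- nest_cap_large_floor (a point): Nest of the middle-sized capacitor: the larger round pocket, 32 mm diameter, in another insert of the tray. Site at the centre of the pocket's floor, 7 mm above the bench; x, y along the insert's short and long sides, z up. Pocket 12 mm deep, rim 19 mm above the bench; its upper 8 mm flare outwards by 4.5 mm all round.
- nest_cap_small_floor (a point): Nest of the small capacitor: the smaller round pocket, 25 mm diameter, in another insert of the tray. Site at the centre of the pocket's floor, 7 mm above the bench; x, y along the insert's short and long sides, z up. Pocket 12 mm deep, rim 19 mm above the bench; its upper 8 mm flare outwards by 4.5 mm all round.
Not all that is in view belongs to the job. What is shaped like the part that bears heatsink_mid but green is not meant.

How it is judged (in metres and radians):
At the end, for the whole second after the job is handed in: Transformer, heat sink, middle-sized and small capacitor each stand upright (within 7 degrees) on the floor of their own nest (within 8 mm of its centre and 3 mm in height), released and at rest; the thickest capacitor and the cell stand upright within 20 mm of where they were (horizontal distance between transformer_mid and nest_transformer_floor below 0.008 m and z of transformer_mid in the frame of nest_transformer_floor between 0.011 and 0.017 m and angle between each of transformer_mid, heatsink_mid, cap_large_mid, cap_small_mid, cap_wide_mid, cell_mid's own z axis and vertical below 0.12 rad and linear speed of each of transformer, heatsink, cap_large, cap_small below 0.02 m/s and horizontal distance between heatsink_mid and nest_heatsink_floor below 0.008 m and z of heatsink_mid in the frame of nest_heatsink_floor between 0.0095 and 0.0155 m and horizontal distance between cap_large_mid and nest_cap_large_floor below 0.008 m and z of cap_large_mid in the frame of nest_cap_large_floor between 0.017 and 0.023 m and horizontal distance between cap_small_mid and nest_cap_small_floor below 0.008 m and z of cap_small_mid in the frame of nest_cap_small_floor between 0.013 and 0.019 m and distance of each of cap_wide_mid, cell_mid from where it was at the start of the episode below 0.02 m); the robot touches nothing.
It fails at once if the thickest capacitor or the battery cell is pushed or carried away, or knocked over (distance of any of cap_wide_mid, cell_mid from where it was at the start of the episode above 0.02 m or angle between any of cap_wide_mid, cell_mid's own z axis and vertical above 0.5 rad).
It also fails if it takes over 90 s, if anything falls off the work surface, if the arm or the gripper's body presses on something with over 40 N, if the wrist force passes 120 N, or if a joint passes its speed limit or range.

## Working session

There is one attempt and no reset: what is moved stays moved. The work goes in short steps, Python scripts to look and compute and a tool call to move; the robot and the scene stay as the last step left them, time stands still between calls to the robot, and variables do not carry over. Pictures are saved under pics/ and viewed, at most 14 in all, crops included, and the job is handed in when it is done.

Besides the shell and the picture viewer there is one more tool, called after "Request:" as name([rows], argument=value, ...), one row to a line, values as JSON. drive_tool: Moves the arm, as the interface text tells. Shifts and turns lie within -1 to 1; 1 stands for 0.5 m of shift or 90 degrees of turn. Its arguments: {"type":"object","properties":{"plan":{"type":"array","items":{"type":"array"}},"grip_force":{"type":"number"}},"required":["plan"]}

```bash
mkdir -p pics; ls; python3 - <<'E'
from bench import arm
import cv2
o=arm.get_obs();print(o)
for n in("top","scene"):
    f=arm.grab_frame(n);cv2.imwrite(f"pics/{n}0.png",cv2.cvtColor(cv2.resize(f,(800,600),interpolation=cv2.INTER_CUBIC),cv2.COLOR_RGB2BGR));cv2.imwrite(f"pics/{n}0_raw.png",cv2.cvtColor(f,cv2.COLOR_RGB2BGR))
    c=arm.camera_info(n);print(n,c, -c["R"].T@c["t"])
E
```

```text
pics
{'time_s': 0.0, 'joint_pos': array([69.01275306, 23.94919251, -0.59095757, 92.48644239,  0.26972784,
       63.6376604 , -3.03682561]), 'qd': array([ 0.07410719, -0.06898591, -0.01223472,  0.00583731,  0.04712411,
        0.02334251, -0.02144346]), 'joint_torque': array([-4.29665688e-04, -8.51278281e+01,  6.38284888e-01, -4.26002204e+01,
       -4.88370680e-02,  1.86615268e-02,  8.60597311e-05]), 'ee_pos': array([ 0.19931525, -0.59195767,  0.20480594]), 'orientation': array([-1.79928273e+02,  5.45235459e-03,  1.86105820e+01]), 'contact_force': array([0.28759409, 0.58861101, 0.23929438]), 'ft_torque': array([-0.01467782, -0.05052171,  0.02041248]), 'grasp_force': 0.0, 'opening': 0.0940957675485426}
top {'mtx': array([[400.74280192,   0.        , 252.51516549],
       [  0.        , 400.74280192, 197.2941445 ],
       [  0.        ,   0.        ,   1.        ]]), 'R': array([[ 0.02207307, -0.9997487 ,  0.00391384],
       [-0.99241965, -0.02238432, -0.12083946],
       [ 0.12089671, -0.00121688, -0.99266435]]), 't': array([0.07103644, 0.45645761, 0.99223565])} [0.33147149 0.08244351 1.03983703]
scene {'mtx': array([[374.75970034,   0.        , 261.37004159],
       [  0.        , 374.75970034, 197.60474631],
       [  0.        ,   0.        ,   1.        ]]), 'R': array([[ 0.98091142, -0.19418226,  0.01029772],
       [-0.11211296, -0.60801925, -0.78596646],
       [ 0.15888195,  0.76980897, -0.61818337]]), 't': array([-0.43926693,  0.14924366,  0.83144192])} [ 0.31551298 -0.63460627  0.63580753]
```

View pics/top0.png

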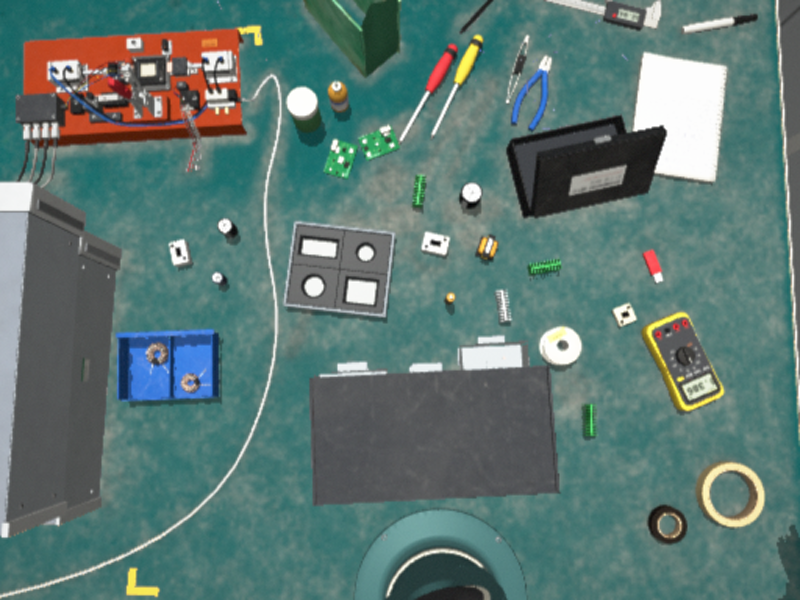

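View pics/scene0.png

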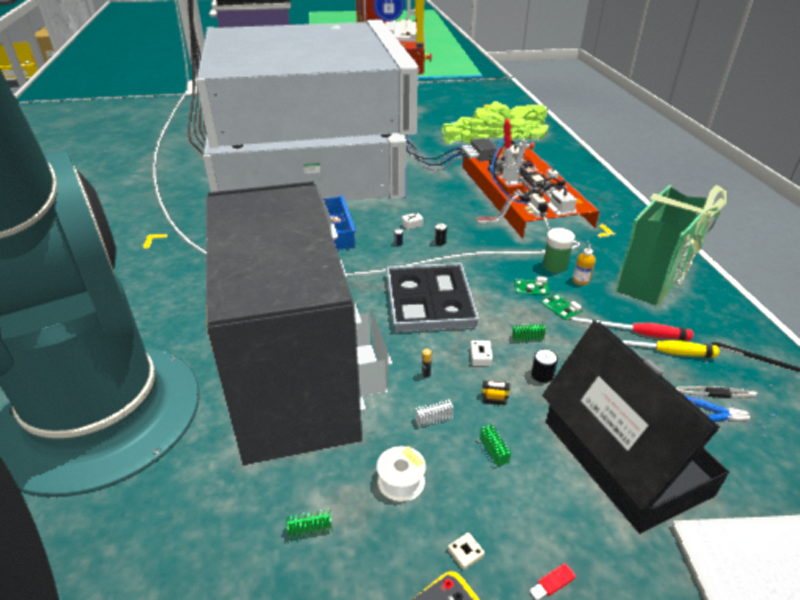

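The top picture (800x600) shows the tray at (340,270). The candidates are:
- **Transformer:** the yellow/black part at (487,247). The white ones at (435,243), (180,253) and (625,315) are not it.
- **Heat sink:** the bare aluminium comb at (503,306). The green combs at (419,190), (545,267) and (589,420) are not meant.
- **Cans:** (471,194) is the thickest, (228,228) the middle one and (218,278) the small one, judged by size.
- **Cell:** (450,298).

I'll confirm these with an enlarged crop and measurements.

```bash
cat > h.py <<'E'
import numpy as np, cv2
from bench import arm
def ray(c,uv,z):
    """world points at height z for pixels uv"""
    uv=np.atleast_2d(uv).astype(float)
    d=np.c_[uv,np.ones(len(uv))]@np.linalg.inv(c["mtx"]).T@c["R"]
    o=-c["R"].T@c["t"]
    return o+d*((z-o[2])/d[:,2])[:,None]
def proj(c,X):
    p=(np.atleast_2d(X)@c["R"].T+c["t"])@c["mtx"].T
    return p[:,:2]/p[:,2:]
E
python3 - <<'E'
from h import *
c=arm.camera_info("top")
s=1.5625
for n,u,v,z in [("trafo",487,247,.02),("hs",503,306,.02),("wide",472,189,.04),("mid",226,224,.04),("small",217,277,.032),("cell",450,294,.05),
 ("n_hs?",319,247,.007),("n_r1",366,252,.007),("n_r2",314,286,.007),("n_tr",361,291,.007),("tray tl",297,222,.023),("tray tr",395,233,.023),("tray br",387,318,.023),("tray bl",285,306,.023),("box1",312,377,.25),("box2",550,367,.25),("drw",525,345,.1)]:
    print(n,ray(c,[(u/s,v/s)],z)[0].round(3))
f=cv2.imread("pics/top0_raw.png")
a=cv2.resize(f[110:230,100:360],(780,360),interpolation=cv2.INTER_CUBIC)
cv2.imwrite("pics/crop1.png",a)
E
```

```text
trafo [ 0.562 -0.07   0.02 ]
hs [ 0.463 -0.097  0.02 ]
wide [ 0.654 -0.042  0.04 ]
mid [0.586 0.36  0.04 ]
small [0.499 0.372 0.032]
cell [ 0.477 -0.007  0.05 ]
n_hs? [0.558 0.21  0.007]
n_r1 [0.551 0.131 0.007]
n_r2 [0.492 0.216 0.007]
n_tr [0.485 0.138 0.007]
tray tl [0.596 0.247 0.023]
tray tr [0.581 0.083 0.023]
tray br [0.439 0.093 0.023]
tray bl [0.455 0.26  0.023]
box1 [0.339 0.183 0.25 ]
box2 [ 0.358 -0.116  0.25 ]
drw [ 0.395 -0.116  0.1  ]
```

View pics/crop1.png

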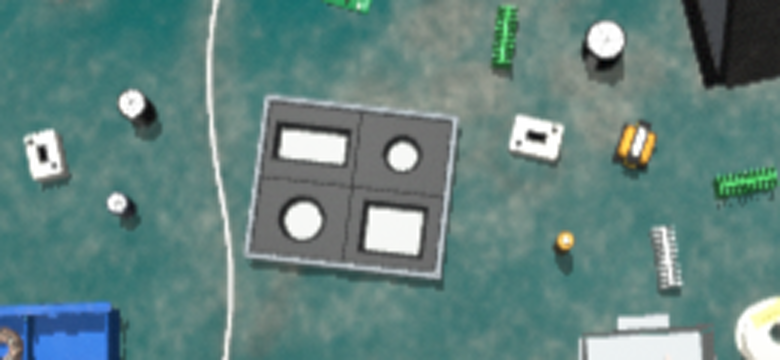

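The crop confirms it. The transformer is at (637,145), the bare comb at (666,257), the thick can at (605,42), the middle can at (133,104), the small can at (118,204) and the cell at (565,242). The nests are heat sink upper left, small cap upper right, large cap lower left and transformer lower right. Next I move above the right-hand group for a wrist view.

Request:
drive_tool([
  [[0.056,-0.0485,-0.0125],[0,0,0],1],
  [[0.056,-0.0485,-0.0125],[0,0,0],1],
  [[0.056,-0.0485,-0.0125],[0,0,0],1],
  [[0.056,-0.0485,-0.0125],[0,0,0],1],
  [[0.056,-0.0485,-0.0125],[0,0,0],1],
  [[0.056,-0.0485,-0.0125],[0,0,0],1],
  [[0.056,-0.0485,-0.0125],[0,0,0],1],
  [[0.056,-0.0485,-0.0125],[0,0,0],1],
], grip_force=15)

```text
time_s: 0.77
ee_pos: [0.3502, -0.3352, 0.2556]
orientation: [-180.0, 0.0, 18.6]
contact_force: [1.4, -0.2, 1.6]
opening: 0.094
grasp_force: 0.0
```

Request:
drive_tool([
  [[0.056,-0.0485,-0.0125],[0,0,0],1],
  [[0.056,-0.0485,-0.0125],[0,0,0],1],
  [[0.056,-0.0485,-0.0125],[0,0,0],1],
  [[0.056,-0.0485,-0.0125],[0,0,0],1],
  [[0.056,-0.0485,-0.0125],[0,0,0],1],
  [[0.056,-0.0485,-0.0125],[0,0,0],1],
  [[0.056,-0.0485,-0.0125],[0,0,0],1],
  [[0,0,0],[0,0,0],1],
])

```text
time_s: 1.43
ee_pos: [0.4842, -0.1072, 0.3002]
orientation: [-180.0, -0.1, 19.0]
contact_force: [-0.5, 0.7, 0.4]
opening: 0.0934
grasp_force: 0.0
```

```bash
python3 - <<'E'
from h import *
o=arm.get_obs();print(o["time_s"],o["ee_pos"],o["orientation"],o["joint_pos"].round(1))
c=arm.camera_info("wrist");f=arm.grab_frame("wrist")
print(c["mtx"],-c["R"].T@c["t"],c["R"])
cv2.imwrite("pics/w1.png",f[:,:,::-1])
t=arm.camera_info("top");s=arm.camera_info("scene")
P=[k["mtx"]@np.c_[k["R"],k["t"]] for k in(t,s)]
X=cv2.triangulatePoints(P[0],P[1],np.array([[550/1.5625],[367/1.5625]]),np.array([[347/1.5625],[303/1.5625]]));print("box",X[:3,0]/X[3])
E
```

```text
1.4333 [ 0.48417324 -0.10719023  0.3002338 ] [-1.79958057e+02 -1.33232555e-01  1.90387879e+01] [ 30.8   6.8 -23.7 102.7   2.8  70.9 -64.7]
[[292.19951375   0.         255.92254739]
 [  0.         292.19951375 187.30144222]
 [  0.           0.           1.        ]] [ 0.55389807 -0.0826948   0.47835644] [[ 3.26288282e-01 -9.45270292e-01  1.78333342e-04]
 [-9.14696796e-01 -3.15687322e-01  2.52331699e-01]
 [-2.38465361e-01 -8.24959974e-02 -9.67640782e-01]]
box [ 0.3554989  -0.11814964  0.23915709]
```

View pics/w1.png

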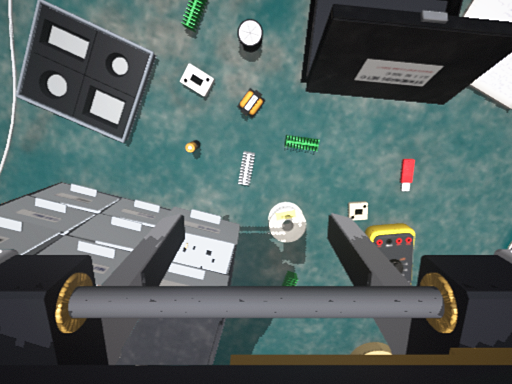

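The wrist picture shows the heat sink at (246,169), the transformer at (251,103), the cell at (192,147), the thick can at (250,36) and the tray at (85,70). I'll enlarge it to get orientations.

```bash
python3 - <<'E'
import cv2,numpy as np
f=cv2.imread("pics/w1.png")
a=cv2.resize(f[80:195,175:325],None,fx=5,fy=5,interpolation=cv2.INTER_CUBIC)
cv2.imwrite("pics/crop2.png",a)
E
```

```text
(no output)
```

View pics/crop2.png

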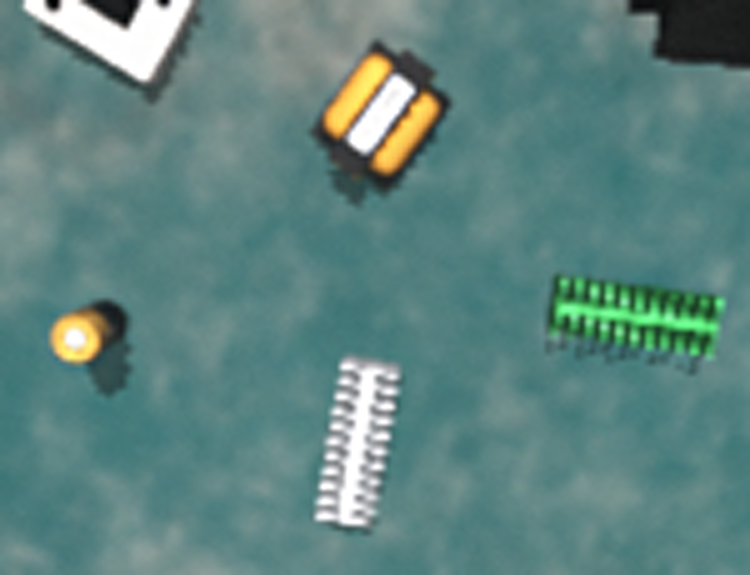

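The crop shows the heat sink's top corners at (345,360), (398,367), (370,527) and (318,520), and the cell at (75,338). The transformer's axis needs a closer look. I'll do the heat sink first.

```bash
cat >> h.py <<'E'
def go(p,yaw,n=8):
    """print per-row tool shift and turn units to reach world TCP p, yaw from the present pose"""
    o=arm.get_obs();e=o["ee_pos"];y0=o["orientation"][2];a=np.radians(y0)
    d=np.array(p)-e; t=np.array([np.cos(a)*d[0]+np.sin(a)*d[1],np.sin(a)*d[0]-np.cos(a)*d[1],-d[2]])/.5
    dy=(yaw-y0+180)%360-180
    print("at",e.round(4),round(y0,2),"total",t.round(4),"wz",round(-dy/90,4),"| per row",(t/n).round(4),round(-dy/90/n,4))
E
python3 - <<'E'
from h import *
# camera pose of w1 (from its printout)
c=dict(mtx=np.array([[292.1995,0,255.9225],[0,292.1995,187.3014],[0,0,1]]),R=np.array([[.326288282,-.945270292,.000178333],[-.914696796,-.315687322,.252331699],[-.238465361,-.0824959974,-.967640782]]))
c["t"]=-c["R"]@np.array([.55389807,-.0826948,.47835644])
f=lambda q:np.array(q)/5+[175,80]-.4
Q=ray(c,f([(345,360),(398,367),(370,527),(318,520)]),.025);print(Q.round(4),Q.mean(0))
d=(Q[0]+Q[1]-Q[2]-Q[3])/2;w=(Q[0]+Q[3]-Q[1]-Q[2])/2
yaw=np.degrees(np.arctan2(d[1],d[0]));print(np.linalg.norm(d),np.linalg.norm(w),yaw)
print("cell",ray(c,f([(75,338)]),.05))
T=ray(c,f([(378,42),(448,100),(385,188),(318,130)]),.008);print(T,T.mean(0))
# top check
t=arm.camera_info("top");print("top hs",(proj(t,Q)*1.5625).round(0))
go([Q.mean(0)[0],Q.mean(0)[1],.12],yaw)
E
```

```text
[[ 0.4901 -0.0845  0.025 ]
 [ 0.4934 -0.1008  0.025 ]
 [ 0.4419 -0.109   0.025 ]
 [ 0.4387 -0.0926  0.025 ]] [ 0.46605236 -0.09674058  0.025     ]
0.05208326409155254 0.016688588752225307 8.974649614426593
cell [[ 0.47398336 -0.00774148  0.05      ]]
[[ 0.58336625 -0.06336078  0.008     ]
 [ 0.57432714 -0.08924173  0.008     ]
 [ 0.54298854 -0.0793902   0.008     ]
 [ 0.55276608 -0.05410507  0.008     ]] [ 0.563362   -0.07152445  0.008     ]
top hs [[496. 289.]
 [506. 288.]
 [511. 319.]
 [501. 321.]]
at [ 0.4827 -0.1103  0.2995] 18.92 total [-0.0228 -0.0364  0.3589] wz 0.1105 | per row [-0.0028 -0.0046  0.0449] 0.0138
```

Request:
drive_tool([
  [[-0.005,-0.007,0.06],[0,0,0.022],0.5],
  [[-0.005,-0.007,0.06],[0,0,0.022],0.5],
  [[-0.005,-0.007,0.06],[0,0,0.022],0.5],
  [[-0.005,-0.007,0.06],[0,0,0.022],0.5],
  [[-0.003,-0.0084,0.06],[0,0,0.022],0.5],
  [[0,0,0.059],[0,0,0],0.5],
  [[0,0,0],[0,0,0],0.5],
  [[0,0,0],[0,0,0],0.5],
])

```text
time_s: 2.15
ee_pos: [0.4649, -0.0992, 0.1194]
orientation: [-179.9, 0.1, 8.7]
contact_force: [0.2, 0.6, 1.1]
opening: 0.0477
grasp_force: 0.0
```

```bash
python3 - <<'E'
from h import *
c=arm.camera_info("wrist");f=arm.grab_frame("wrist")
np.save("c2.npy",c,allow_pickle=True)
cv2.imwrite("pics/w2.png",f[:,:,::-1])
print("tcp line",proj(c,[[.465,-.0968,.025]]),arm.get_obs()["opening"])
go([.465,-.0968,.0135],9)
E
```

```text
tcp line [[253.92900716 189.19362505]] 0.04740507239978153
at [ 0.4659 -0.0994  0.1206] 8.7 total [-0.0011 -0.0054  0.2142] wz -0.0034 | per row [-0.0001 -0.0007  0.0268] -0.0004
```

View pics/w2.png

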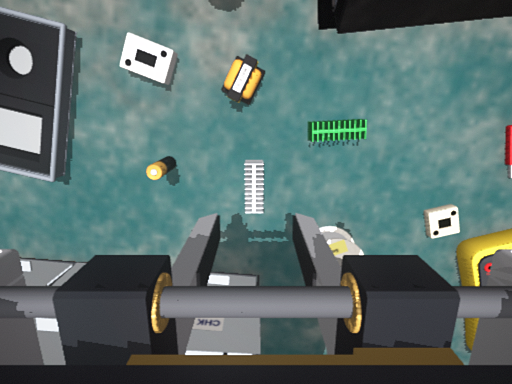

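The heat sink lies at (254,187), aligned with the fingers, and the prediction of (254,189) agrees. I descend and grasp it near its top, so the fingers stay above the foam later.

Request:
drive_tool([
  [[-0.001,-0.004,0.07],[0,0,0],0.5],
  [[0,0,0.065],[0,0,0],0.5],
  [[0,0,0.045],[0,0,0],0.5],
  [[0,0,0.024],[0,0,0],0.5],
  [[0,0,0.01],[0,0,0],0.5],
  [[0,0,0],[0,0,0],0.1],
  [[0,0,0],[0,0,0],0.1],
  [[0,0,0],[0,0,0],0.1],
])

```text
time_s: 2.87
ee_pos: [0.466, -0.0974, 0.0142]
orientation: [179.9, -0.1, 8.7]
contact_force: [-0.4, 0.3, -0.1]
opening: 0.0305
grasp_force: 0.0
```

Request:
drive_tool([
  [[0,0,0],[0,0,0],0.1],
  [[0,0,0],[0,0,0],0.1],
])

```text
time_s: 3.03
ee_pos: [0.4655, -0.0972, 0.0135]
orientation: [180.0, -0.1, 8.7]
contact_force: [-0.2, -1.8, 8.9]
opening: 0.0179
grasp_force: 15.0
```

```bash
python3 - <<'E'
from h import *
f=cv2.imread("pics/top0_raw.png");t=arm.camera_info("top")
g=f[130:210,175:260].astype(int)
m=((g.min(2)>140)&(g.max(2)-g.min(2)<40)).astype(np.uint8)
n,l,s,ce=cv2.connectedComponentsWithStats(m)
for i in range(1,n):
    if s[i,4]>25:
        p=ce[i]+[175,130]; r=cv2.minAreaRect(np.argwhere(l==i)[:,::-1].astype(np.float32))
        print(s[i],p.round(1),ray(t,[p],.007)[0].round(4),r)
# scene image check projections
E
```

```text
[73  9  8  7 35] [251.8 142.1] [0.604  0.0864 0.007 ] ((76.50000762939453, 12.000003814697266), (5.366562843322754, 7.602630138397217), 26.56505012512207)
[  6  12  72  61 374] [218.9 169.3] [0.529  0.1708 0.007 ] ((41.766212463378906, 39.73720169067383), (65.60636138916016, 58.5374641418457), 6.709836959838867)
[ 18  23  23  12 209] [203.8 158.4] [0.5573 0.2113 0.007 ] ((28.902441024780273, 28.378047943115234), (21.534149169921875, 9.6075439453125), 6.340191841125488)
[54 27 10 10 74] [233.7 161.8] [0.5501 0.1326 0.007 ] ((58.75000762939453, 31.7500057220459), (9.192388534545898, 8.485280990600586), 45.0)
[ 20  47  12  13 121] [200.6 183.1] [0.4914 0.2173 0.007 ] ((25.5, 53.0), (12.0, 11.0), 90.0)
[ 0 48  3 32 63] [176.  195.8] [0.4567 0.2799 0.007 ] ((1.0, 63.5), (31.0, 2.0), 90.0)
[ 47  49  19  16 263] [230.8 186.5] [0.4844 0.1383 0.007 ] ((55.78049087524414, 56.475608825683594), (18.00033950805664, 14.466531753540039), 6.340191841125488)
```

Grasped (opening 17.9 mm, as the part's 18 mm). I cross-check the nests in the earlier wrist picture.

```bash
python3 - <<'E'
from h import *
c=dict(mtx=np.array([[292.1995,0,255.9225],[0,292.1995,187.3014],[0,0,1]]),R=np.array([[.326288282,-.945270292,.000178333],[-.914696796,-.315687322,.252331699],[-.238465361,-.0824959974,-.967640782]]))
c["t"]=-c["R"]@np.array([.55389807,-.0826948,.47835644])
g=cv2.imread("pics/w1.png")[0:145,15:160].astype(int)
m=((g.min(2)>140)&(g.max(2)-g.min(2)<40)).astype(np.uint8)
n,l,s,ce=cv2.connectedComponentsWithStats(m)
for i in range(1,n):
    if s[i,4]>100: print(s[i],ce[i]+[15,0],ray(c,[ce[i]+[15,0]],.007)[0].round(4))
y=np.radians(-5.2);R=np.array([[np.cos(y),-np.sin(y)],[np.sin(y),np.cos(y)]])
for n,o in dict(hs=(33,39.5),small=(33,-39.5),large=(-33,39.5),tr=(-33,-39.5)).items(): print(n,(np.array([.5206,.1748])+R@np.array(o)/1e3).round(4))
go([.557,.211,.10],-5.2,10)
E
```

```text
[   0    0  138  142 1062] [81.82015066 72.43785311] [0.5215 0.1845 0.007 ]
[ 34  26  40  32 674] [68.20623145 41.72848665] [0.5572 0.2113 0.007 ]
[ 97  57  16  18 214] [119.70093458  65.58878505] [0.5497 0.1324 0.007 ]
[ 32  75  20  21 324] [56.85802469 85.01234568] [0.4912 0.2172 0.007 ]
[ 75  90  35  34 712] [106.68960674 106.7752809 ] [0.4844 0.1387 0.007 ]
hs [0.557  0.2111]
small [0.5499 0.1325]
large [0.4913 0.2171]
tr [0.4842 0.1385]
at [ 0.4655 -0.0972  0.0135] 8.7 total [ 0.2741 -0.5817 -0.1729] wz 0.1544 | per row [ 0.0274 -0.0582 -0.0173] 0.0154
```

Request:
drive_tool([
  [[0,0,-0.06],[0,0,0],0.1],
  [[0,0,-0.07],[0,0,0],0.1],
  [[0.0304,-0.0646,-0.043],[0,0,0],0.1],
  [[0.0304,-0.0646,0],[0,0,0],0.1],
  [[0.0304,-0.0646,0],[0,0,0],0.1],
  [[0.0304,-0.0646,0],[0,0,0],0.1],
  [[0.0304,-0.0646,0],[0,0,0],0.1],
  [[0.0304,-0.0646,0],[0,0,0],0.1],
])

```text
time_s: 3.7
ee_pos: [0.5261, 0.11, 0.0998]
orientation: [180.0, -0.0, 8.7]
contact_force: [0.2, -0.4, -0.6]
opening: 0.0175
grasp_force: 15.0
```

Request:
drive_tool([
  [[0.0304,-0.0646,0],[0,0,0],0.1],
  [[0.0304,-0.0646,0],[0,0,0],0.1],
  [[0.0304,-0.0646,0],[0,0,0],0.1],
  [[0,0,0],[0,0,0.0515],0.1],
  [[0,0,0],[0,0,0.0515],0.1],
  [[0,0,0],[0,0,0.0514],0.1],
  [[0,0,0],[0,0,0],0.1],
  [[0,0,0],[0,0,0],0.1],
])

```text
time_s: 4.37
ee_pos: [0.5561, 0.2111, 0.0995]
orientation: [180.0, -0.0, -5.0]
contact_force: [-0.2, -0.1, -1.2]
opening: 0.0179
grasp_force: 15.0
```

```bash
python3 - <<'E'
from h import *
c=arm.camera_info("wrist");f=arm.grab_frame("wrist");cv2.imwrite("pics/w3.png",f[:,:,::-1])
print(arm.get_obs()["opening"]);go([.557,.211,.0215],-5.2)
E
```

```text
0.017374078794796282
at [0.5562 0.211  0.0995] -5.02 total [ 1.60e-03 -1.00e-04  1.56e-01] wz 0.002 | per row [ 0.0002 -0.      0.0195] 0.0003
```

View pics/w3.png

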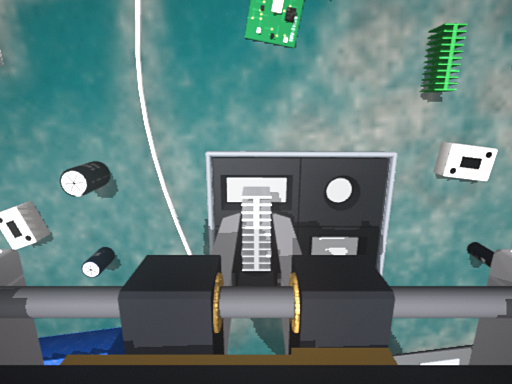

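The picture shows the held heat sink upright at (256,230), but its length crosses the slot at (257,189). I turn it +90° about the vertical.

Request:
drive_tool([
  [[0,0,0],[0,0,-0.0713],0.1],
  [[0,0,0],[0,0,-0.0713],0.1],
  [[0,0,0],[0,0,-0.0713],0.1],
  [[0,0,0],[0,0,-0.0713],0.1],
  [[0,0,0],[0,0,-0.0713],0.1],
  [[0,0,0],[0,0,-0.0713],0.1],
  [[0,0,0],[0,0,-0.0713],0.1],
  [[0,0,0],[0,0,-0.0713],0.1],
])

```text
time_s: 5.08
ee_pos: [0.5563, 0.2108, 0.0994]
orientation: [180.0, -0.0, 46.6]
contact_force: [-0.9, 0.1, -1.1]
opening: 0.018
grasp_force: 15.0
```

Request:
drive_tool([
  [[0,0,0],[0,0,-0.0713],0.1],
  [[0,0,0],[0,0,-0.0713],0.1],
  [[0,0,0],[0,0,-0.0713],0.1],
  [[0,0,0],[0,0,-0.0713],0.1],
  [[0,0,0],[0,0,-0.0713],0.1],
  [[0,0,0],[0,0,-0.0713],0.1],
  [[0,0,0.04],[0,0,0],0.1],
  [[0,0,0],[0,0,0],0.1],
])

```text
time_s: 5.75
ee_pos: [0.5553, 0.2099, 0.077]
orientation: [-179.9, 0.1, 84.7]
contact_force: [0.0, 0.1, -0.9]
opening: 0.0178
grasp_force: 15.0
```

```bash
python3 - <<'E'
from h import *
go([.557,.211,.0215],84.8)
E
```

```text
at [0.5553 0.2099 0.077 ] 84.74 total [0.0025 0.0033 0.111 ] wz -0.0006 | per row [0.0003 0.0004 0.0139] -0.0001
```

Request:
drive_tool([
  [[0.0025,0.0033,0.04],[0,0,0],0.1],
  [[0,0,0.035],[0,0,0],0.1],
  [[0,0,0.02],[0,0,0],0.1],
  [[0,0,0.01],[0,0,0],0.1],
  [[0,0,0.005],[0,0,0],0.1],
  [[0,0,0],[0,0,0],0.1],
])

```text
time_s: 6.25
ee_pos: [0.558, 0.2122, 0.0245]
orientation: [-180.0, -0.0, 84.7]
contact_force: [0.5, -0.2, 0.3]
opening: 0.0179
grasp_force: 15.0
```

Request:
drive_tool([
  [[0,0,0],[0,0,0],0.28],
  [[0,0,0],[0,0,0],0.28],
  [[0,0,-0.02],[0,0,0],0.28],
  [[0,0,-0.05],[0,0,0],0.28],
  [[0,0,-0.08],[0,0,0],0.5],
  [[0,0,-0.08],[0,0,0],0.5],
  [[0,0,-0.08],[0,0,0],0.5],
  [[0,0,0],[0,0,0],0.5],
])

```text
time_s: 6.92
ee_pos: [0.5603, 0.2141, 0.1877]
orientation: [179.5, -0.2, 84.7]
contact_force: [0.8, 0.6, -0.3]
opening: 0.046
grasp_force: 0.0
```

```bash
python3 - <<'E'
from h import *
c=arm.camera_info("wrist");f=arm.grab_frame("wrist");cv2.imwrite("pics/w4.png",f[:,:,::-1])
f=arm.grab_frame("scene");cv2.imwrite("pics/s4.png",f[:,:,::-1])
t=cv2.resize(f[150:290,220:400],(720,560),interpolation=cv2.INTER_CUBIC)[:,:,::-1]
cv2.imwrite("pics/s4c.png",t)
T=arm.camera_info("scene");print(proj(T,[[.563,-.0715,.014]]))
E
```

```text
[[316.89975401 249.45308708]]
```

View pics/s4c.png

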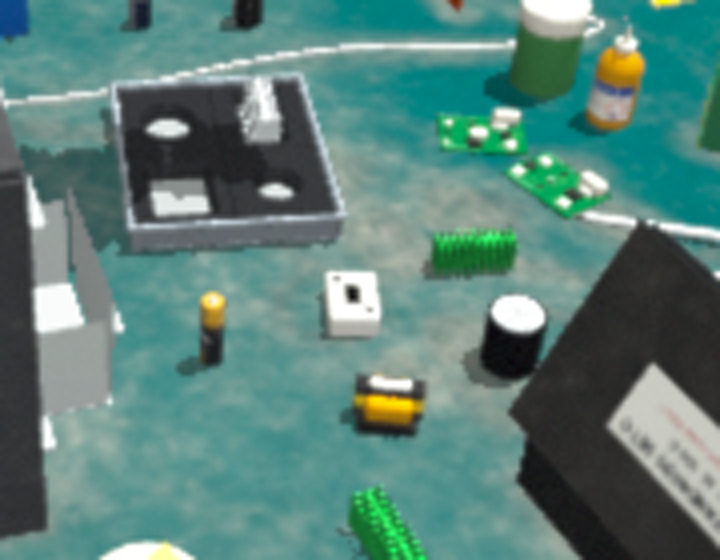

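The heat sink sits in its slot at (262,110). The transformer (390,400) shows black flanks left and right with the winding facing the camera. I need a zoom on it from w2 for its axes, and w4 to verify the seating.

```bash
python3 - <<'E'
import cv2,numpy as np
a=cv2.imread("pics/w2.png")[45:115,210:280];b=cv2.imread("pics/w4.png")[70:250,170:350]
r=lambda x,n:cv2.resize(x,(n,n),interpolation=cv2.INTER_CUBIC)
cv2.imwrite("pics/z1.png",np.hstack([r(a,420),cv2.resize(cv2.imread("pics/w4.png"),(380,285)).__class__ and cv2.copyMakeBorder(cv2.resize(cv2.imread("pics/w4.png"),(380,285)),0,135,0,0,cv2.BORDER_CONSTANT)]))
E
```

```text
(no output)
```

View pics/z1.png

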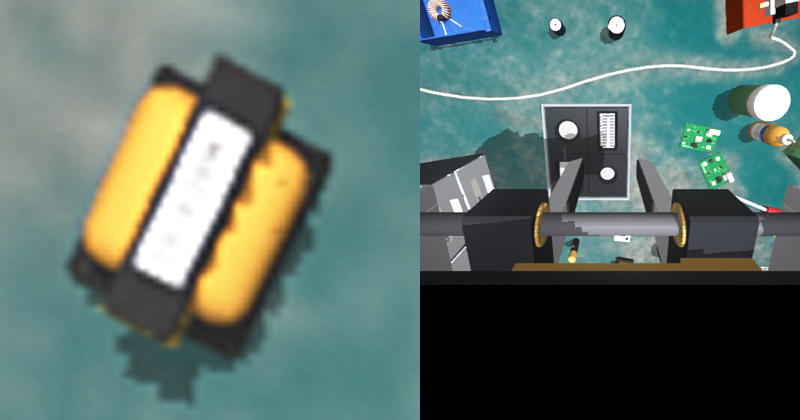

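In the zoom, the 40 mm length (arch with the white strip) runs from (245,65) to (150,330). The gripping flats are the two 28 mm-apart sides across it. The heat sink sits squarely in its slot at (607,131). I work out the transformer pose.

```bash
python3 - <<'E'
from h import *
c=np.load("c2.npy",allow_pickle=True).item()
f=lambda q:(np.array(q)+.5)/6+[210,45]-.5
S=ray(c,f([(205,112),(255,130),(185,290),(133,270)]),.028);print(S.round(4),S.mean(0))
d=S[0]+S[1]-S[2]-S[3];print(np.linalg.norm(d)/2);yaw=np.degrees(np.arctan2(d[1],d[0]))
B=ray(c,f([(160,75),(325,160),(235,352),(72,270)]),.006);print(B.round(4),B.mean(0))
e=B[0]+B[1]-B[2]-B[3];print(yaw,np.degrees(np.arctan2(e[1],e[0])),np.linalg.norm(e)/2,np.linalg.norm(B[0]-B[1]))
go([.563,-.0715,.12],yaw,12)
E
```

```text
[[ 0.575  -0.0714  0.028 ]
 [ 0.5737 -0.0788  0.028 ]
 [ 0.5506 -0.0719  0.028 ]
 [ 0.5522 -0.064   0.028 ]] [ 0.56289541 -0.07150826  0.028     ]
0.024044902174067503
[[ 0.5822 -0.0625  0.006 ]
 [ 0.5739 -0.0895  0.006 ]
 [ 0.5435 -0.0798  0.006 ]
 [ 0.5519 -0.0526  0.006 ]] [ 0.56286351 -0.07107012  0.006     ]
-17.251889806714917 -17.84437744212342 0.031938761271363914 0.028214622925499776
at [0.5586 0.2124 0.1817] 84.64 total [-0.5644  0.0617  0.1234] wz 1.1321 | per row [-0.047   0.0051  0.0103] 0.0943
```

Request:
drive_tool([
  [[-0.0706,0.0077,0],[0,0,0],0.55],
  [[-0.0706,0.0077,0],[0,0,0],0.55],
  [[-0.0706,0.0077,0],[0,0,0],0.55],
  [[-0.0706,0.0077,0],[0,0,0],0.55],
  [[-0.0706,0.0077,0],[0,0,0],0.55],
  [[-0.0706,0.0077,0],[0,0,0],0.55],
  [[-0.0706,0.0077,0],[0,0,0],0.55],
  [[-0.0706,0.0077,0],[0,0,0],0.55],
])

```text
time_s: 7.68
ee_pos: [0.5613, -0.0737, 0.1786]
orientation: [-179.9, -0.0, 84.7]
contact_force: [0.4, 0.5, -0.3]
opening: 0.0522
grasp_force: 0.0
```

Request:
drive_tool([
  [[0,0,0],[0,0,0.071],0.55],
  [[0,0,0],[0,0,0.071],0.55],
  [[0,0,0],[0,0,0.071],0.55],
  [[0,0,0],[0,0,0.071],0.55],
  [[0,0,0],[0,0,0.071],0.55],
  [[0,0,0],[0,0,0.071],0.55],
  [[0,0,0],[0,0,0.071],0.55],
  [[0,0,0],[0,0,0.071],0.55],
])

```text
time_s: 8.35
ee_pos: [0.5616, -0.0718, 0.1785]
orientation: [-179.9, 0.1, 33.2]
contact_force: [-0.1, 0.1, 0.1]
opening: 0.0517
grasp_force: 0.0
```

Request:
drive_tool([
  [[0,0,0.03],[0,0,0.071],0.55],
  [[0,0,0.03],[0,0,0.071],0.55],
  [[0,0,0.03],[0,0,0.071],0.55],
  [[0,0,0.03],[0,0,0.071],0.55],
  [[0,0,0],[0,0,0.071],0.55],
  [[0,0,0],[0,0,0.071],0.55],
  [[0,0,0],[0,0,0.071],0.55],
  [[0,0,0],[0,0,0.071],0.55],
])

```text
time_s: 9.02
ee_pos: [0.5615, -0.0717, 0.1184]
orientation: [180.0, 0.1, -17.9]
contact_force: [-0.0, 0.3, 0.1]
opening: 0.052
grasp_force: 0.0
```

```bash
python3 - <<'E'
from h import *
c=arm.camera_info("wrist");f=arm.grab_frame("wrist");cv2.imwrite("pics/w5.png",f[:,:,::-1])
print(arm.get_obs()["opening"],arm.get_obs()["time_s"],proj(c,[[.563,-.0713,.028]]))
g=cv2.cvtColor(f,cv2.COLOR_RGB2HSV);m=cv2.inRange(g,(12,150,120),(30,255,255))[:260]
n,l,s,ce=cv2.connectedComponentsWithStats(m)
for i in range(1,n):
    if s[i,4]>40: print(s[i],ray(c,[ce[i]],.022).round(4))
go([.563,-.0713,.0135],-17.5)
E
```

```text
0.05187002480012883 9.0667 [[255.52094153 189.31478958]]
[242 172   8  28 104] [[ 0.5685 -0.0625  0.022 ]]
[261 172   9  28 153] [[ 0.5613 -0.0808  0.022 ]]
at [ 0.5615 -0.0718  0.1185] -18.4 total [ 0.0025 -0.0018  0.21  ] wz -0.01 | per row [ 0.0003 -0.0002  0.0263] -0.0012
```

The lobes show symmetric about the finger line (columns 242–250 and 261–270), so I descend and grasp.

Request:
drive_tool([
  [[0.0035,-0.001,0.06],[0,0,-0.01],0.55],
  [[0,0,0.06],[0,0,0],0.55],
  [[0,0,0.05],[0,0,0],0.55],
  [[0,0,0.025],[0,0,0],0.55],
  [[0,0,0.014],[0,0,0],0.55],
  [[0,0,0],[0,0,0],0.2],
  [[0,0,0],[0,0,0],0.2],
  [[0,0,0],[0,0,0],0.2],
])

```text
time_s: 9.73
ee_pos: [0.5649, -0.072, 0.016]
orientation: [-180.0, -0.1, -16.7]
contact_force: [-0.8, -0.4, 0.3]
opening: 0.035
grasp_force: 0.0
```

Request:
drive_tool([
  [[0,0,0],[0,0,0],0.2],
  [[0,0,0],[0,0,0],0.2],
  [[0,0,0],[0,0,0],0.2],
])

```text
time_s: 9.98
ee_pos: [0.5648, -0.0721, 0.0158]
orientation: [-180.0, -0.1, -16.7]
contact_force: [-2.1, -0.1, 8.1]
opening: 0.0277
grasp_force: 14.9
```

```bash
python3 - <<'E'
from h import *
go([.4842,.1385,.10],84.8,9);go([.4842,.1385,.10],-95.2,9)
E
```

```text
at [ 0.5648 -0.0721  0.0158] -16.68 total [-0.2753 -0.3571 -0.1683] wz -1.1276 | per row [-0.0306 -0.0397 -0.0187] -0.1253
at [ 0.5648 -0.0721  0.0158] -16.68 total [-0.2753 -0.3571 -0.1683] wz 0.8724 | per row [-0.0306 -0.0397 -0.0187] 0.0969
```

Request:
drive_tool([
  [[0,0,-0.05],[0,0,0],0.2],
  [[0,0,-0.07],[0,0,0],0.2],
  [[0,0,-0.048],[0,0,0],0.2],
  [[-0.0393,-0.051,0],[0,0,0],0.2],
  [[-0.0393,-0.051,0],[0,0,0],0.2],
  [[-0.0393,-0.051,0],[0,0,0],0.2],
  [[-0.0393,-0.051,0],[0,0,0],0.2],
  [[-0.0393,-0.051,0],[0,0,0],0.2],
])

```text
time_s: 10.65
ee_pos: [0.506, 0.0796, 0.0993]
orientation: [-180.0, -0.1, -16.7]
contact_force: [1.5, 0.2, -0.5]
opening: 0.0275
grasp_force: 14.9
```

Request:
drive_tool([
  [[-0.0393,-0.051,0],[0,0,0],0.2],
  [[-0.0393,-0.051,0],[0,0,0],0.2],
  [[0,0,0],[0,0,-0.0705],0.2],
  [[0,0,0],[0,0,-0.0705],0.2],
  [[0,0,0],[0,0,-0.0705],0.2],
  [[0,0,0],[0,0,-0.0705],0.2],
  [[0,0,0],[0,0,-0.0705],0.2],
  [[0,0,0],[0,0,-0.0705],0.2],
])

```text
time_s: 11.32
ee_pos: [0.4837, 0.1385, 0.0992]
orientation: [180.0, -0.0, 21.7]
contact_force: [0.7, 0.0, 0.0]
opening: 0.0271
grasp_force: 14.9
```

Request:
drive_tool([
  [[0,0,0],[0,0,-0.0705],0.2],
  [[0,0,0],[0,0,-0.0705],0.2],
  [[0,0,0],[0,0,-0.0705],0.2],
  [[0,0,0],[0,0,-0.0705],0.2],
  [[0,0,0],[0,0,-0.0705],0.2],
  [[0,0,0],[0,0,-0.0705],0.2],
  [[0,0,0],[0,0,-0.0705],0.2],
  [[0,0,0],[0,0,-0.0705],0.2],
])

```text
time_s: 11.98
ee_pos: [0.4838, 0.1384, 0.0992]
orientation: [180.0, 0.0, 72.5]
contact_force: [0.8, 0.3, -0.3]
opening: 0.0275
grasp_force: 14.9
```

Request:
drive_tool([
  [[0,0,0.03],[0,0,-0.0705],0.2],
  [[0,0,0],[0,0,-0.0705],0.2],
  [[0,0,0],[0,0,0],0.2],
  [[0,0,0],[0,0,0],0.2],
])

```text
time_s: 12.32
ee_pos: [0.4837, 0.1385, 0.084]
orientation: [180.0, -0.0, 84.6]
contact_force: [-0.1, -0.2, -0.3]
opening: 0.027
grasp_force: 14.9
```

```bash
python3 - <<'E'
from h import *
c=arm.camera_info("wrist");f=arm.grab_frame("wrist");cv2.imwrite("pics/w6.png",f[:,:,::-1])
print(arm.get_obs()["opening"])
go([.4842,.1385,.0235],84.8)
E
```

```text
0.027068528010838876
at [0.4838 0.1385 0.0841] 84.58 total [1.000e-04 7.000e-04 1.213e-01] wz -0.0024 | per row [0.     0.0001 0.0152] -0.0003
```

View pics/w6.png

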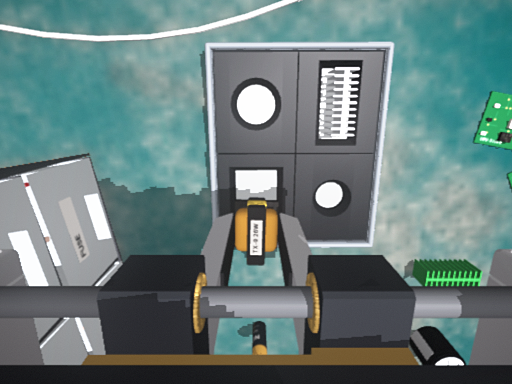

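The transformer hangs upright at (256,232), aligned with its nest. The heat sink is fully in its slot at (341,103). Lowering and releasing.

Request:
drive_tool([
  [[0,0.0007,0.04],[0,0,0],0.2],
  [[0,0,0.035],[0,0,0],0.2],
  [[0,0,0.025],[0,0,0],0.2],
  [[0,0,0.015],[0,0,0],0.2],
  [[0,0,0.006],[0,0,0],0.2],
  [[0,0,0],[0,0,0],0.2],
  [[0,0,0],[0,0,0],0.2],
])

```text
time_s: 12.95
ee_pos: [0.4842, 0.1387, 0.0237]
orientation: [180.0, -0.0, 84.8]
contact_force: [-0.5, -0.3, -0.3]
opening: 0.0274
grasp_force: 14.9
```

Request:
drive_tool([
  [[0,0,0],[0,0,0],0.38],
  [[0,0,0],[0,0,0],0.38],
  [[0,0,-0.01],[0,0,0],0.38],
  [[0,0,-0.04],[0,0,0],0.38],
  [[0,0,-0.08],[0,0,0],0.38],
  [[0,0,-0.08],[0,0,0],0.5],
  [[0,0,-0.08],[0,0,0],0.5],
  [[0,0,-0.04],[0,0,0],0.5],
])

```text
time_s: 13.62
ee_pos: [0.4847, 0.1394, 0.1928]
orientation: [179.8, -0.1, 84.9]
contact_force: [0.1, -0.2, -0.2]
opening: 0.0466
grasp_force: 0.0
```

```bash
python3 - <<'E'
from h import *
go([.52,.33,.22],84.8,5)
f=cv2.imread("pics/top0_raw.png");t=arm.camera_info("top")
g=f[135:190,130:155].astype(int)
m=((g.min(2)>130)).astype(np.uint8)
n,l,s,ce=cv2.connectedComponentsWithStats(m)
for i in range(1,n):
    p=ce[i]+[130,135];print(s[i],p,ray(t,[p],.040)[0].round(4),ray(t,[p],.032)[0].round(4))
print([ray(t,[(232*1.0+0,231.5)],z)[0].round(3) for z in(.1,.2)])
E
```

```text
at [0.4847 0.1394 0.1928] 84.88 total [ 0.3859  0.0362 -0.0544] wz 0.0009 | per row [ 0.0772  0.0072 -0.0109] 0.0002
[ 9  5  9  9 61] [143.42622951 144.        ] [0.5839 0.3626 0.04  ] [0.586  0.3648 0.032 ]
[ 6 39  6  7 36] [138.38888889 177.13888889] [0.498  0.3706 0.04  ] [0.4993 0.3729 0.032 ]
[array([0.364, 0.127, 0.1  ]), array([0.361, 0.123, 0.2  ])]
```

Request:
drive_tool([
  [[0.0578,0.0197,0],[0,0,0],0.55],
  [[0.0578,0.0197,0],[0,0,0],0.55],
  [[0.0578,0.0197,0],[0,0,0],0.55],
  [[0.0578,0.0197,0.01],[0,0,0],0.55],
  [[0.0578,0.0197,0.01],[0,0,0],0.55],
  [[0.0578,0.0197,0.02],[0,0,0],0.55],
  [[0.0578,0.0197,0.02],[0,0,0],0.55],
  [[0.0578,0.0197,0],[0,0,0],0.55],
])

```text
time_s: 14.28
ee_pos: [0.5831, 0.3624, 0.1566]
orientation: [-179.9, 0.1, 84.8]
contact_force: [-0.6, -1.3, 0.2]
opening: 0.0515
grasp_force: 0.0
```

Request:
drive_tool([
  [[0,0,0],[0,0,0],0.55],
  [[0,0,0],[0,0,0],0.55],
])

```text
time_s: 14.45
ee_pos: [0.5826, 0.3633, 0.1582]
orientation: [-179.9, -0.1, 84.9]
contact_force: [0.0, -0.2, 0.5]
opening: 0.0515
grasp_force: 0.0
```

```bash
python3 - <<'E'
from h import *
c=arm.camera_info("wrist");f=arm.grab_frame("wrist")
print(proj(c,[[.584,.3626,.04],[.499,.373,.032]]))
t=arm.grab_frame("top")
a=cv2.resize(t[115:215,165:265],(500,500),interpolation=cv2.INTER_CUBIC)
cv2.imwrite("pics/w7.png",np.hstack([cv2.copyMakeBorder(cv2.resize(f,(300,225)),0,275,0,0,cv2.BORDER_CONSTANT),a])[:,:,::-1])
g=f.astype(int);m=((g.min(2)>150)&(g.max(2)-g.min(2)<40)).astype(np.uint8)[:250]
n,l,s,ce=cv2.connectedComponentsWithStats(m)
for i in range(1,n):
    if s[i,4]>60:print(s[i],ce[i],ray(c,[ce[i]],.040)[0].round(4),ray(c,[ce[i]],.032)[0].round(4))
go([.584,.3626,.014],84.8)
E
```

```text
[[257.10983312 184.49671068]
 [177.08065345 180.04154257]]
[448   0  31  13 201] [458.1641791    4.39800995] [0.7787 0.5131 0.04  ] [0.7838 0.5152 0.032 ]
[496   5  15   9  91] [501.95604396   8.40659341] [0.8182 0.5064 0.04  ] [0.8244 0.5083 0.032 ]
[184  10  23  13 152] [197.43421053  14.80263158] [0.5439 0.5256 0.04  ] [0.5427 0.528  0.032 ]
[484  17  28  16 168] [497.1547619   24.54166667] [0.8155 0.4934 0.04  ] [0.8216 0.495  0.032 ]
[448  35  41  21 564] [467.85638298  44.89893617] [0.7905 0.4786 0.04  ] [0.7959 0.4797 0.032 ]
[ 25  79  30  15 159] [43.36477987 86.14465409] [0.3878 0.4778 0.04  ] [0.3824 0.4789 0.032 ]
[190  91  44  37 859] [211.51688009 109.31664726] [0.5461 0.4422 0.04  ] [0.545  0.4423 0.032 ]
[459  93   9  25 135] [461.83703704 103.56296296] [0.7897 0.4261 0.04  ] [0.7951 0.4258 0.032 ]
[344  95  35   7  72] [358.09722222  98.26388889] [0.6891 0.4399 0.04  ] [0.6918 0.44   0.032 ]
[380  94  20  11 113] [391.81415929  99.34513274] [0.7217 0.436  0.04  ] [0.7252 0.436  0.032 ]
[ 36 100  27  17 175] [ 49.85714286 106.24      ] [0.3891 0.459  0.04  ] [0.3836 0.
[... 769 characters left out ...]
65  0.032 ]
[171 173  15  14 172] [177.87790698 179.49418605] [0.5023 0.3752 0.04  ] [0.4999 0.3735 0.032 ]
[246 174  23  20 322] [257.59937888 183.26086957] [0.5846 0.3639 0.04  ] [0.5845 0.3619 0.032 ]
[ 314  188  183   40 1002] [415.58083832 215.61177645] [0.7506 0.3133 0.04  ] [0.755  0.3099 0.032 ]
[217 218  80  20 352] [257.98579545 226.04261364] [0.5809 0.3162 0.04  ] [0.5807 0.3129 0.032 ]
[  0 241  44   9 137] [ 18.13138686 246.37226277] [0.3141 0.3154 0.04  ] [0.3066 0.3121 0.032 ]
[158 245  22   5  61] [170.62295082 247.52459016] [0.4822 0.2992 0.04  ] [0.4793 0.2955 0.032 ]
at [0.5832 0.3611 0.1586] 84.81 total [0.0032 0.0014 0.2891] wz 0.0002 | per row [0.0004 0.0002 0.0361] 0.0
```

View pics/w7.png

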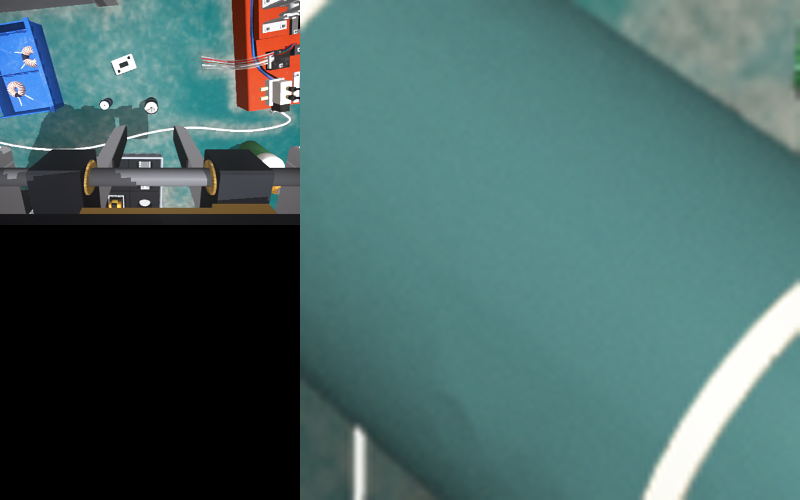

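The wrist view shows the small can at (178,179) and the middle one at (258,183), within 1.5 mm of the predictions. The transformer is in its nest at the bottom of the picture, and the top view is blocked by the arm. Grasping the middle can.

Request:
drive_tool([
  [[0.005,0.002,0.07],[0,0,0],0.55],
  [[0,0,0.07],[0,0,0],0.55],
  [[0,0,0.07],[0,0,0],0.55],
  [[0,0,0.045],[0,0,0],0.55],
  [[0,0,0.022],[0,0,0],0.55],
  [[0,0,0.01],[0,0,0],0.55],
  [[0,0,0],[0,0,0],0.2],
  [[0,0,0],[0,0,0],0.2],
])

```text
time_s: 15.22
ee_pos: [0.5852, 0.3643, 0.0164]
orientation: [179.9, -0.1, 84.8]
contact_force: [-0.6, -0.3, 0.6]
opening: 0.0417
grasp_force: 0.0
```

Request:
drive_tool([
  [[0,0,0],[0,0,0],0.2],
  [[0,0,0],[0,0,0],0.2],
  [[0,0,0],[0,0,0],0.2],
])

```text
time_s: 15.47
ee_pos: [0.585, 0.3644, 0.0159]
orientation: [179.9, -0.1, 84.8]
contact_force: [-1.3, -0.4, 6.5]
opening: 0.0247
grasp_force: 15.0
```

```bash
python3 - <<'E'
from h import *
go([.4913,.2171,.12],84.8,5)
E
```

```text
at [0.585  0.3644 0.0159] 84.83 total [-0.3102 -0.1601 -0.2082] wz 0.0003 | per row [-0.062  -0.032  -0.0416] 0.0001
```

Opening 24.7 mm matches the 25 mm can. Carrying it to its nest.

Request:
drive_tool([
  [[0,0,-0.05],[0,0,0],0.2],
  [[0,0,-0.08],[0,0,0],0.2],
  [[-0.031,-0.016,-0.05],[0,0,0],0.2],
  [[-0.0698,-0.036,0],[0,0,0],0.2],
  [[-0.0698,-0.036,0],[0,0,0],0.2],
  [[-0.0698,-0.036,0],[0,0,0],0.2],
  [[-0.0698,-0.036,0],[0,0,0],0.2],
  [[0,0,0],[0,0,0],0.2],
])

```text
time_s: 16.13
ee_pos: [0.488, 0.2104, 0.1042]
orientation: [-179.9, 0.3, 84.6]
contact_force: [0.9, -0.0, -0.7]
opening: 0.0245
grasp_force: 15.0
```

Request:
drive_tool([
  [[0,0,0.03],[0,0,0],0.2],
  [[0,0,0.03],[0,0,0],0.2],
  [[0,0,0],[0,0,0],0.2],
])

```text
time_s: 16.38
ee_pos: [0.4901, 0.216, 0.0733]
orientation: [-179.9, 0.1, 84.8]
contact_force: [-0.0, 0.2, -0.3]
opening: 0.0245
grasp_force: 15.0
```

```bash
python3 - <<'E'
from h import *
print(arm.get_obs()["opening"]);go([.4913,.2171,.0235],84.8,5)
E
```

```text
0.02450843354659295
at [0.4901 0.216  0.0733] 84.81 total [0.0025 0.0022 0.0995] wz 0.0001 | per row [0.0005 0.0004 0.0199] 0.0
```

Request:
drive_tool([
  [[0.002,0.002,0.035],[0,0,0],0.2],
  [[0,0,0.03],[0,0,0],0.2],
  [[0,0,0.02],[0,0,0],0.2],
  [[0,0,0.01],[0,0,0],0.2],
  [[0,0,0.004],[0,0,0],0.2],
  [[0,0,0],[0,0,0],0.2],
])

```text
time_s: 16.88
ee_pos: [0.4918, 0.2179, 0.0251]
orientation: [-180.0, -0.0, 84.8]
contact_force: [0.1, 0.4, 0.6]
opening: 0.0245
grasp_force: 15.0
```

Request:
drive_tool([
  [[0,0,0],[0,0,0],0.36],
  [[0,0,0],[0,0,0],0.36],
  [[0,0,-0.01],[0,0,0],0.36],
  [[0,0,-0.04],[0,0,0],0.36],
  [[0,0,-0.08],[0,0,0],0.4],
  [[0,0,-0.08],[0,0,0],0.4],
  [[0,0,-0.05],[0,0,0],0.4],
  [[0,0,0],[0,0,0],0.4],
])

```text
time_s: 17.55
ee_pos: [0.4938, 0.219, 0.1608]
orientation: [179.6, -0.1, 84.8]
contact_force: [0.9, -0.4, 0.0]
opening: 0.0376
grasp_force: 0.0
```

```bash
python3 - <<'E'
from h import *
go([.4999,.3735,.15],84.8,5)
E
```

```text
at [0.4938 0.219  0.1608] 84.84 total [ 0.3088 -0.0156  0.0215] wz 0.0005 | per row [ 0.0618 -0.0031  0.0043] 0.0001
```

Request:
drive_tool([
  [[0.0618,-0.0031,0.004],[0,0,0],0.45],
  [[0.0618,-0.0031,0.004],[0,0,0],0.45],
  [[0.0618,-0.0031,0.004],[0,0,0],0.45],
  [[0.0618,-0.0031,0.004],[0,0,0],0.45],
  [[0.0618,-0.0031,0.004],[0,0,0],0.45],
  [[0,0,0],[0,0,0],0.45],
  [[0,0,0],[0,0,0],0.45],
  [[0,0,0],[0,0,0],0.45],
])

```text
time_s: 18.22
ee_pos: [0.4981, 0.3717, 0.1452]
orientation: [-180.0, 0.0, 84.8]
contact_force: [-0.5, -1.2, -0.9]
opening: 0.0425
grasp_force: 0.0
```

```bash
python3 - <<'E'
from h import *
c=arm.camera_info("wrist");f=arm.grab_frame("wrist")
g=f.astype(int);m=((g.min(2)>150)&(g.max(2)-g.min(2)<40)).astype(np.uint8)[150:215,235:280]
n,l,s,ce=cv2.connectedComponentsWithStats(m)
for i in range(1,n):
    if s[i,4]>60:p=ce[i]+[235,150];print(s[i],p,ray(c,[p],.032)[0].round(4))
print(arm.get_obs()["opening"]);go([.4999,.3735,.0145],84.8)
E
```

```text
[ 15  26  15  15 170] [256.94117647 182.71764706] [0.4997 0.374  0.032 ]
0.0423280979944598
at [0.4984 0.3712 0.1453] 84.78 total [0.0049 0.0025 0.2617] wz -0.0003 | per row [0.0006 0.0003 0.0327] -0.0
```

Request:
drive_tool([
  [[0.005,0.0025,0.07],[0,0,0],0.45],
  [[0,0,0.07],[0,0,0],0.45],
  [[0,0,0.06],[0,0,0],0.45],
  [[0,0,0.035],[0,0,0],0.45],
  [[0,0,0.018],[0,0,0],0.45],
  [[0,0,0.008],[0,0,0],0.45],
  [[0,0,0],[0,0,0],0.1],
  [[0,0,0],[0,0,0],0.1],
])

```text
time_s: 18.93
ee_pos: [0.5003, 0.3748, 0.016]
orientation: [179.9, -0.1, 84.8]
contact_force: [0.0, 0.2, -0.1]
opening: 0.0324
grasp_force: 0.0
```

Request:
drive_tool([
  [[0,0,0],[0,0,0],0.1],
  [[0,0,0],[0,0,0],0.1],
  [[0,0,0],[0,0,0],0.1],
])

```text
time_s: 19.18
ee_pos: [0.5001, 0.3749, 0.0157]
orientation: [179.9, -0.1, 84.8]
contact_force: [-0.4, -1.1, 7.3]
opening: 0.0175
grasp_force: 15.0
```

```bash
python3 - <<'E'
from h import *
go([.5499,.1325,.14],84.8,7)
E
```

```text
at [0.5001 0.3749 0.0157] 84.82 total [-0.4739  0.1429 -0.2485] wz 0.0002 | per row [-0.0677  0.0204 -0.0355] 0.0
```

Opening 17.5 mm matches the small can. Carrying it over at z = 0.14, clear of the placed parts.

Request:
drive_tool([
  [[0,0,-0.06],[0,0,0],0.1],
  [[0,0,-0.08],[0,0,0],0.1],
  [[0,0,-0.08],[0,0,0],0.1],
  [[-0.0677,0.0204,-0.03],[0,0,0],0.1],
  [[-0.0677,0.0204,0],[0,0,0],0.1],
  [[-0.0677,0.0204,0],[0,0,0],0.1],
  [[-0.0677,0.0204,0],[0,0,0],0.1],
  [[-0.0677,0.0204,0],[0,0,0],0.1],
])

```text
time_s: 19.85
ee_pos: [0.5353, 0.1998, 0.1402]
orientation: [180.0, 0.0, 84.8]
contact_force: [0.9, -0.2, -0.1]
opening: 0.0175
grasp_force: 15.0
```

Request:
drive_tool([
  [[-0.0677,0.0204,0],[0,0,0],0.1],
  [[-0.0677,0.0204,0],[0,0,0],0.1],
  [[0,0,0],[0,0,0],0.1],
  [[0,0,0.05],[0,0,0],0.1],
  [[0,0,0.05],[0,0,0],0.1],
  [[0,0,0],[0,0,0],0.1],
  [[0,0,0],[0,0,0],0.1],
])

```text
time_s: 20.43
ee_pos: [0.5488, 0.1326, 0.0897]
orientation: [-179.9, 0.0, 84.9]
contact_force: [0.2, 0.2, -0.2]
opening: 0.0173
grasp_force: 15.0
```

```bash
python3 - <<'E'
from h import *
f=arm.grab_frame("wrist");cv2.imwrite("pics/w8.png",f[:,:,::-1])
print(arm.get_obs()["opening"]);go([.5499,.1325,.0235],84.8,7)
E
```

```text
0.017300794673745856
at [0.5495 0.1329 0.0907] 84.87 total [-0.0007  0.0009  0.1343] wz 0.0007 | per row [-0.0001  0.0001  0.0192] 0.0001
```

View pics/w8.png

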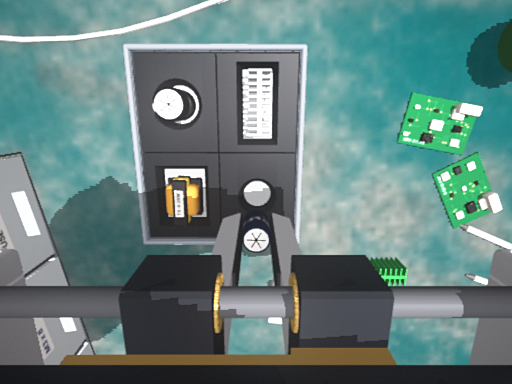

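The picture shows the middle can at (170,104), the transformer at (185,197) and the heat sink at (257,103), all in their nests. The small can (256,235) hangs in line with its nest, so I lower it.

Request:
drive_tool([
  [[0,0.001,0.05],[0,0,0],0.1],
  [[0,0,0.04],[0,0,0],0.1],
  [[0,0,0.025],[0,0,0],0.1],
  [[0,0,0.014],[0,0,0],0.1],
  [[0,0,0.006],[0,0,0],0.1],
  [[0,0,0],[0,0,0],0.1],
  [[0,0,0],[0,0,0],0.1],
])

```text
time_s: 21.07
ee_pos: [0.5504, 0.1325, 0.0232]
orientation: [179.9, -0.0, 84.8]
contact_force: [0.7, 1.0, 0.5]
opening: 0.0177
grasp_force: 15.0
```

Request:
drive_tool([
  [[0,0,0],[0,0,0],0.3],
  [[0,0,0],[0,0,0],0.3],
  [[0,0,-0.01],[0,0,0],0.3],
  [[0,0,-0.04],[0,0,0],0.3],
  [[0,0,-0.08],[0,0,0],0.3],
  [[0,0,-0.08],[0,0,0],0.3],
  [[-0.03,0,-0.07],[0,0,0],0.3],
  [[-0.06,0,-0.05],[0,0,0],0.3],
])

```text
time_s: 21.73
ee_pos: [0.5459, 0.0906, 0.1911]
orientation: [179.8, -0.1, 85.1]
contact_force: [1.0, -0.6, 0.5]
opening: 0.0281
grasp_force: 0.0
```

Request:
drive_tool([
  [[-0.03,0,0],[0,0,0],0.3],
  [[0,0,0],[0,0,0],0.3],
  [[0,0,0],[0,0,0],0.3],
])

```text
time_s: 21.98
ee_pos: [0.5445, 0.0716, 0.1877]
orientation: [180.0, 0.0, 84.7]
contact_force: [-0.1, 0.3, 0.4]
opening: 0.0283
grasp_force: 0.0
```

```bash
python3 - <<'E'
from h import *
c=arm.camera_info("wrist");f=arm.grab_frame("wrist");s=arm.grab_frame("scene");S=arm.camera_info("scene")
up=lambda n,z:np.array([*n,z])
N=dict(hs=(.557,.2111,.032),small=(.5499,.1325,.039),large=(.4913,.2171,.047),tr=(.4842,.1385,.035),wide=(.654,-.042,.04),cell=(.474,-.0077,.05))
for k,v in N.items(): print(k,"wrist",proj(c,[v])[0].round(0),"scene",proj(S,[v])[0].round(0))
p=proj(c,[[.5206,.1748,.03]])[0].round().astype(int);a=f[max(p[1]-70,0):p[1]+70,max(p[0]-70,0):p[0]+70]
print(p,a.shape)
b=s[155:255,235:365]
cv2.imwrite("pics/fin.png",np.hstack([cv2.resize(a,(350,350),interpolation=cv2.INTER_CUBIC),cv2.resize(b,(450,350),interpolation=cv2.INTER_CUBIC)])[:,:,::-1])
E
```

```text
hs wrist [255.  45.] scene [285. 174.]
small wrist [255. 123.] scene [289. 189.]
large wrist [189.  42.] scene [262. 171.]
tr wrist [196. 123.] scene [265. 191.]
wide wrist [352. 259.] scene [351. 227.]
cell wrist [202. 250.] scene [273. 224.]
[225  85] (140, 140, 3)
```

View pics/fin.png

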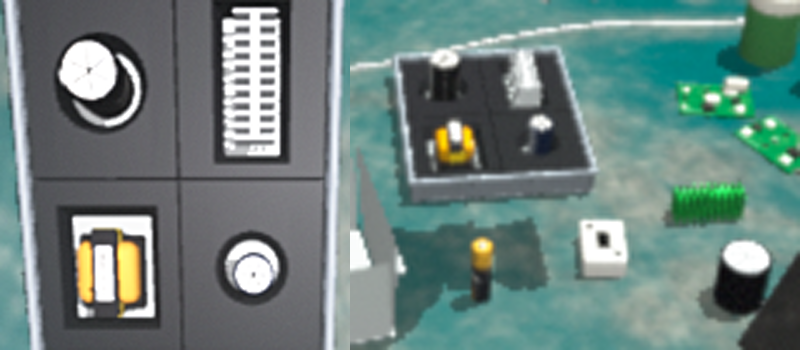

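All four parts are upright in their nests and match the predicted pixels within about 3 px. The middle can is at (88,68), the heat sink at (250,83), the transformer at (110,270) and the small can at (250,268). The cell and the thick can stand untouched at (482,270) and (745,275) in the scene crop. Handing in.

```bash
python3 -c "
from bench import arm
print(arm.close_job())"
```

```text
the job is handed in; nothing more can be done
None
```

The kit is made up and handed in at about 22 s: pictures show the transformer, heat sink, middle-sized and small capacitor upright in their nests, the thickest capacitor and cell still standing; no verdict came back.

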